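# Tip the turned bases into the stock box

### The job

The four round wooden bases in the hinged tip tray belong in the wooden stock box under its outlet. Slide the gate at the outlet fully open, lift the tray by its handle until all four have slid into the box, then lower the tray gently all the way back down, without letting it drop, and slide the gate fully shut again. Leave everything else on the bench where it is.

Things in the scene. Friction and masses are not known exactly. Their poses are not given: they have to be found in the camera images.
- stand: fixed plywood stand that carries the tray, the gate and its track; origin on the bench under its middle. Its +y axis points from the tray's handle end to the outlet and the stock box, its +x axis is the way the gate opens, z is up. It stands anywhere within some 10 cm and is yawed up to 0.35 rad. A plywood rest stops the tray when it is level. Its highest fixed part is 112 mm above the bench
- tray_hinge (a point): middle of the tray's hinge line, at the outlet lip, 110 mm above the bench, fixed to the stand (axes as the stand's). The hinge line runs along the stand's x axis
- tray (a joint): tilt of the tray in rad: 0 level on its rest, growing as the handle end is lifted, stop at 1.0. The bases start to slide somewhere between 0.4 and 0.65 and all slide out at 0.85. The tray is an aluminium trough, 112 mm wide (stand x) and 180 mm long (stand y), walls 30 mm high, floor 4 mm thick, open at the hinge end. It weighs about 0.35 kg, takes about 2 N at the handle to lift, and falls shut if let go (the hinge is nearly free)
- tray_handle (a point): middle of the tray's handle: a dark steel round bar 12 mm thick, 96 mm long, along the stand's x axis (parallel to the hinge), carried by an arm at each end, 45 mm clear of the tray's end wall. With the tray level it is 125 mm above the bench, and lies 225 mm from the hinge line towards the stand's -y and 15 mm above it; lifted, it follows a circle about the hinge line. The point turns with the tray
- gate (a joint): opening of the gate in m: 0 fully shut across the outlet, 0.115 fully open. It starts within 15 mm of shut, slides with about 1.2 N of friction and stays where it is left. The gate is an upright wooden panel 118 mm wide, 5 mm thick, from 96 to 152 mm above the bench, 10 mm past the hinge line; it opens towards the stand's +x (away from the robot)
- gate_grip (a point): centre of the part of the gate's wooden grip that stands above the panel: a tab 26 mm long (stand x), 14 mm thick (stand y), standing from 150 to 194 mm above the bench on the panel's end nearer to the robot. This point is 176 mm above the bench and moves with the gate
- stock_box: fixed open wooden box, 170 mm (x) by 150 mm (y), 78 mm high, walls 6 mm, under the outlet; origin at the centre of its underside, axes as the stand's
- base0_center (a point): centre of a turned wooden base, a flat disc 34 mm across, 16 mm high, about 14 g, lying in the tray
- base1_center (a point): centre of a turned wooden base, a flat disc 34 mm across, 16 mm high, about 14 g, lying in the tray
- base2_center (a point): centre of a turned wooden base, a flat disc 34 mm across, 16 mm high, about 14 g, lying in the tray
- base3_center (a point): centre of a turned wooden base, a flat disc 34 mm across, 16 mm high, about 14 g, lying in the tray
- cork: small cork stopper, 24 mm across, 34 mm tall, standing on the robot's side of the stand; leave it where it is. Origin at its underside
- jar_a: small glass jar with a green lid, 46 mm across, 55 mm tall, standing beside the tray on the side away from the robot; leave it where it is. Origin at its underside
- jar_b: another such jar, 46 mm across, 55 mm tall, standing just past the stock box; leave it where it is. Origin at its underside
- screwdriver: screwdriver lying on the bench near the tray's handle, about 170 mm long; leave it where it is. Origin at its underside
- bulb_display: clear light bulb standing on a round black plinth, 70 mm across, 104 mm tall, to the robot's right; leave it where it is. Origin at its underside
- glass_bottle: flat-sided glass bottle with a cork, lying, 200 x 75 mm, 58 mm high, to the robot's left; leave it where it is. Origin at its underside
- scissors: scissors with green handles lying flat, 170 mm long, to the robot's right; leave it where it is. Origin at its underside

How it is judged (in metres and radians):
On the way, in this order (a step that is already met when the one before it is completed fails the run):
1. the gate is slid fully open (within 20 mm of its stop) with the tray still down (value of joint gate above 0.095 m and value of joint tray below 0.1 rad), for 0.1 s.
2. the tray is lifted (more than 0.2 rad) (value of joint tray above 0.2 rad), for 0.1 s.
3. all four bases are in the stock box (x of base0_center in the frame of stock_box between -0.08 and 0.08 m and y of base0_center in the frame of stock_box between -0.07 and 0.07 m and z of each of base0_center, base1_center, base2_center, base3_center in the frame of stock_box below 0.078 m and x of base1_center in the frame of stock_box between -0.08 and 0.08 m and y of base1_center in the frame of stock_box between -0.07 and 0.07 m and x of base2_center in the frame of stock_box between -0.08 and 0.08 m and y of base2_center in the frame of stock_box between -0.07 and 0.07 m and x of base3_center in the frame of stock_box between -0.08 and 0.08 m and y of base3_center in the frame of stock_box between -0.07 and 0.07 m), for 0.1 s.
4. the tray is back down (within 0.03 rad of level) (value of joint tray below 0.03 rad), for 0.2 s.
At the end, for the whole second after the job is handed in: All four bases lie still inside the stock box (centres within its walls and below its rim), the tray is level again (within 0.03 rad) and the gate is shut (within 8 mm) (all of step 3 and linear speed of each of base0, base1, base2, base3 below 0.03 m/s and value of joint tray below 0.03 rad and value of joint gate below 0.008 m); the robot touches nothing.
It fails at once if the tray is dropped (it falls faster than 2 rad/s, about 0.45 m/s at the handle) (velocity of joint tray below -2 rad/s).
It fails at once if another thing on the bench is moved by more than 40 mm (distance of any of cork, jar_a, jar_b, screwdriver, bulb_display, glass_bottle, scissors from where it was at the start of the episode above 0.04 m).
It also fails if it takes over 62 s, if anything falls off the work surface, if the arm or the gripper's body presses on something with over 40 N, if the wrist force passes 120 N, or if a joint passes its speed limit or range.

### The arm

A 7-joint arm with a two-finger parallel gripper is mounted at the origin on the work surface. World frame = base frame: x ahead of the robot, y to its left, z up, the work surface at z = 0. Lengths are in m, angles in degrees, forces in N, time in s.
With the tool pointing down it reaches from about 0.425 to 1.025 m from the base axis. Payload 9.4 kg.
Tool frame: the origin (TCP) lies at the very end of the fingers, on their centre line; the grasp point (between the pads) lies 19 mm behind it; z points along the fingers, y is the line along which they close (so a half turn about z gives the same grasp; the last joint's range is limited). The gripper opens to 85 mm and grips with 20 to 120 N. Pads are 22 mm wide; open, the fingers measure 114 mm over their backs; the gripper's body (76 mm by 85 mm) begins 54 mm behind the grasp point. The pads swing forward as they close: fully open they stand 13 mm farther back than shut.
Start: joints at [65.334, 34.337, -0.143, 91.639, 0.103, 54.024, -4.572], TCP at [0.251, -0.68, 0.231] pointing down, gripper open.
Joint ranges: [-147.43, 147.43], [-19.82, 112.94], [-74.19, 73.91], [6.32, 146.72], [-59.91, 239.91], [6.04, 106.73], [-150.56, 150.56]. Speed limits (degrees/s): [127.2, 127.2, 172.46, 172.46, 180, 180, 180].

### API

Orientations are given as a 3x3 rotation matrix whose columns are the frame's x, y, z axes.
In Python, from cell import bot, vision gives the robot as it stands.
- The arm moves only by the shell command python3 -m handwheel 'ROWS' [FORCE]. ROWS is text: rows parted by semicolons, each of 7 numbers parted by spaces: the turn, a rotation vector about the tool's x, y, z in degrees, then the shift along the tool's x, y, z in mm, then the finger opening in mm, from 0 to 85.4. In form: wx wy wz x y z gripper; .... A call has 1 to 5 rows; each row is the pose to reach, as a shift and turn from the pose commanded when the call began, along the tool's axes at that moment; what a row does not reach only later rows make up. A row lasts 1/10 s, in which the tool goes at most 50 mm and 8.59 degrees, less where a joint would pass 70% of its speed; a pose out of reach is approached as far as the arm can. A call with a gripper value outside its range is refused whole. The fingers move at their own pace and stop on an object; FORCE is the grip in N (left out, the last holds). Time passes only in rows, so rows that repeat a pose let the fingers close. It gives the time, the measured TCP pose, the force, the opening and the grip force at its end, in the units of the state.
- bot.state(): the state, without advancing time (a new reading comes with each control period).
- vision.camera(name): name is "side" or "top" or "wrist"; returns a dict with "frame" (420x560x3 uint8, red, green, blue), "range_z" (420x560 float32, m along the optical axis (not along the pixel's ray), 0 where there is no reading), "vfov" (degrees; the focal length in pixels is half the picture's height over the tangent of half this angle, whatever the lens; pixels are square), "cx", "cy" (the principal point, pixels), "dist" ([k1, k2, p1, p2, k3] as OpenCV has them; the pictures are not rectified), "pose" (4x4, takes a point from camera to world coordinates). Camera axes: x right, y up, looking along -z (the intrinsics and any distortion apply to the point x, -y, -z); pixel columns grow to the right and rows downward; lengths in m; the calibration is good to about 2 mm. A picture is of the moment at which its call begins.
- bot.job_done(): hands the job in; it is judged then, once.
The state is a dict: "time_s": time; "qpos": joint angles; "dq": joint speeds; "joint_torque": joint torques, N m; "tcp_pos": TCP position; "ee_rot": TCP orientation; "wrist_force": force on the tool from outside, world axes, zero at the start; "moment": the same for the moment, N m; "width": opening from 0.0 (shut) to 1.0 (fully open); "gripper_force": force on a finger pad.
Only numpy, scipy, OpenCV 4.12 (cv2) and the standard library are available. Lean on these libraries where they do the work, as an engineer would, in place of code of your own. Each camera call takes 0.05 s, during which the arm holds its last target. There are 200 camera calls.

## Working session

There is one attempt and no reset: what is moved stays moved. The work goes in short steps, Python scripts to look and compute and a shell command to move; the robot and the scene stay as the last step left them, time stands still between calls to the robot, and variables do not carry over. Pictures are saved under pics/ and viewed, at most 10 in all, crops included, and the job is handed in when it is done.

```bash
mkdir -p pics; ls; cat > h.py <<'E'
import numpy as np,cv2
from cell import bot,vision
def cap(n):
    c=vision.camera(n); return c
def world(c,step=1):
    h,w=c["range_z"].shape; f=h/2/np.tan(np.radians(c["vfov"])/2)
    K=np.array([[f,0,c["cx"]],[0,f,c["cy"]],[0,0,1]])
    v,u=np.mgrid[0:h,0:w].astype(np.float64)
    p=cv2.undistortPoints(np.stack([u.ravel(),v.ravel()],1)[:,None],K,np.array(c["dist"],float)).reshape(h,w,2)
    z=c["range_z"]; P=np.stack([p[...,0]*z,-p[...,1]*z,-z,np.ones_like(z)],-1)@np.array(c["pose"]).T
    P=P[...,:3]; P[z==0]=np.nan
    return P
E
python3 - <<'E'
from h import *
for n in("top","side"):
    c=cap(n); cv2.imwrite(f"pics/{n}0.png",c["frame"][...,::-1]); np.save(n+"0.npy",world(c)); print(n,np.round(c["pose"],3).tolist())
print(bot.state())
E
```

```text
pics
top [[-0.027, 0.998, -0.062, 0.502], [-1.0, -0.027, 0.004, 0.031], [0.002, 0.062, 0.998, 1.572], [0.0, 0.0, 0.0, 1.0]]
side [[-0.947, 0.201, -0.249, 0.233], [-0.32, -0.557, 0.767, 1.126], [0.015, 0.806, 0.592, 0.97], [0.0, 0.0, 0.0, 1.0]]
{'time_s': 0.1, 'qpos': array([65.33358869, 34.38150697, -0.14727016, 91.67628469,  0.1032155 ,
       54.02480553, -4.5700635 ]), 'dq': array([ 0.08480929, -0.06804189,  0.08190593, -0.14116863, -0.15027047,
       -0.06043744,  0.00192485]), 'joint_torque': array([ 4.89986327e-03, -7.77987528e+01,  1.57003630e+00, -2.58623439e+01,
        1.26928181e-02,  5.55424456e-03, -4.52361655e-05]), 'tcp_pos': array([ 0.25104863, -0.67969003,  0.23048348]), 'ee_rot': array([[ 9.38018161e-01,  3.46585572e-01, -6.09232581e-04],
       [ 3.46586086e-01, -9.38017262e-01,  1.30399521e-03],
       [-1.19524751e-04, -1.43432273e-03, -9.99998964e-01]]), 'wrist_force': array([-1.07732078, -0.09286329,  0.41065176]), 'moment': array([-0.03546671, -0.00228697, -0.02102186]), 'gripper_force': 0.0, 'width': 1.0031493707959427}
```

View pics/top0.png

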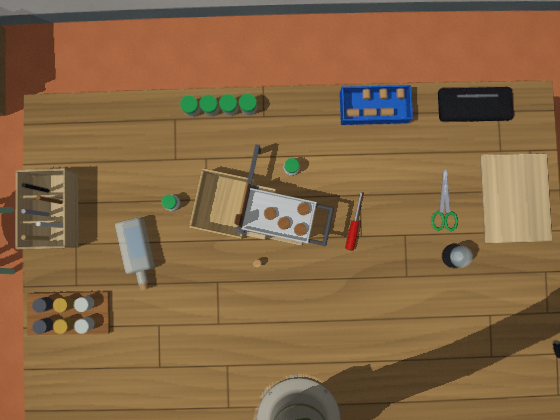

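View pics/side0.png

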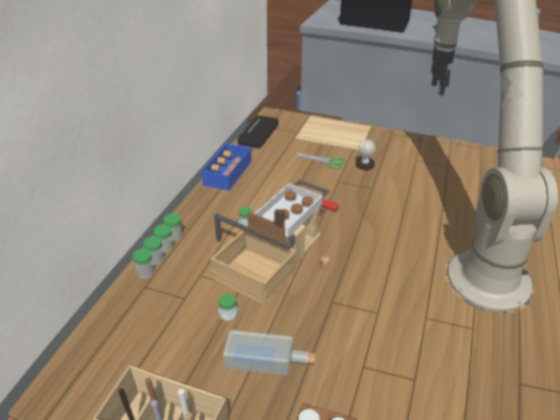

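The top view shows the tray (~280,215), the handle bar (~327,225), the gate track (255,150 to 240,235) and the stock box (~220,205). The side view shows the dark grip at ~(280,215).

```bash
python3 - <<'E'
from h import *
for n,(r0,r1,c0,c1) in(("top",(140,250,185,340)),("side",(175,300,205,345))):
    P=np.load(n+"0.npy")[r0:r1,c0:c1]
    Q=P[P[...,2]>0.16]; print(n,"grip",len(Q),Q.mean(0).round(3),Q.min(0).round(3),Q.max(0).round(3))
    v,u=np.where(P[...,2]>0.16); print(u.min()+c0,u.max()+c0,v.min()+r0,v.max()+r0)
P=np.load("top0.npy"); img=cv2.imread("pics/top0.png")
# handle: dark pixels z .11-.14 near handle
m=np.zeros(P.shape[:2],bool); m[195:250,300:340]=1
d=m&(img.max(2)<90)&(P[...,2]>.1)&(P[...,2]<.15)
Q=P[d]; print("dark handle",len(Q))
v,u=np.where(d)
for a in range(300,340,3):
    s=(u>=a)&(u<a+3)
    if s.any(): q=P[v[s],u[s]]; print(a,s.sum(),q[:,0].min().round(3),q[:,0].max().round(3),q.mean(0).round(3))
m=np.zeros(P.shape[:2],bool); m[150:260,180:270]=1
# tray metallic
hs=cv2.cvtColor(img,cv2.COLOR_BGR2HSV)
d=(hs[...,1]<40)&(img.max(2)>120)&(P[...,2]>.08)&(P[...,2]<.16); d[:,:235]=0;d[:,335:]=0;d[:180]=0;d[250:]=0
q=P[d]; print("tray",len(q),cv2.minAreaRect((q[:,:2]*1000).astype(np.float32)))
c=np.s_[140:260,185:340]
cv2.imwrite("pics/crop.png",np.hstack([cv2.resize(img[c],None,fx=5,fy=5,interpolation=2)]))
E
```

```text
top grip 66 [0.569 0.144 0.191] [0.556 0.136 0.164] [0.582 0.153 0.2  ]
234 241 214 224
side grip 131 [0.569 0.151 0.18 ] [0.557 0.138 0.161] [0.583 0.161 0.197]
275 284 209 224
dark handle 276
309 12 0.506 0.514 [ 0.51  -0.043  0.131]
312 11 0.503 0.514 [ 0.508 -0.051  0.129]
315 19 0.502 0.607 [ 0.547 -0.061  0.129]
318 23 0.5 0.607 [ 0.551 -0.068  0.13 ]
321 28 0.497 0.604 [ 0.546 -0.077  0.129]
324 64 0.497 0.601 [ 0.534 -0.084  0.13 ]
327 74 0.512 0.601 [ 0.559 -0.093  0.13 ]
330 42 0.55 0.598 [ 0.579 -0.101  0.131]
333 3 0.59 0.595 [ 0.592 -0.108  0.127]
tray 1859 ((576.0250244140625, 40.03727722167969), (179.5625, 122.0774154663086), 75.95567321777344)
```

View pics/crop.png

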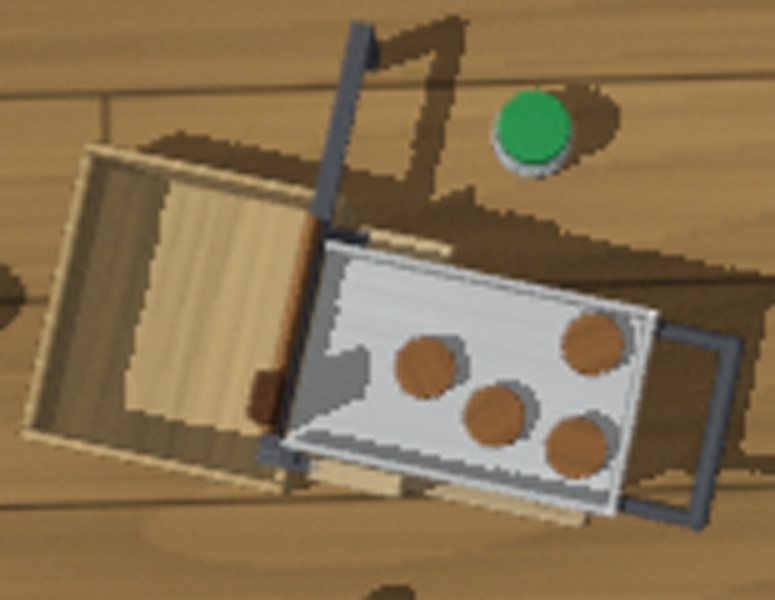

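The crop confirms the layout. The gate is almost shut with its grip at crop (265,397), and the handle bar runs from (735,340) to (697,525). The stand yaw is about -14°. I'll move above the grip and turn the tool so its x axis lies along the stand's x.

```bash
cat >> h.py <<'E'
yaw=np.radians(-14.04); X=np.array([np.cos(yaw),np.sin(yaw),0]); Y=np.array([-np.sin(yaw),np.cos(yaw),0])
RT=np.stack([X,-Y,[0,0,-1]],1)
def to(p):
    s=bot.state(); R=s["ee_rot"]
    from scipy.spatial.transform import Rotation as Ro
    print("t",round(s["time_s"],1),"tcp",s["tcp_pos"].round(4),"F",s["wrist_force"].round(1),"w",round(s["width"],2),"j",s["qpos"].round(0))
    print("rot",Ro.from_matrix(R.T@RT).as_rotvec(degrees=True).round(1),"shift mm",(R.T@(np.array(p)-s["tcp_pos"])*1000).round(1))
E
python3 -m handwheel '0 0 34.3 160 -180 -20 85;0 0 34.3 160 -180 -20 85;0 0 34.3 160 -180 -20 85;0 0 34.3 160 -180 -20 85;0 0 34.3 160 -180 -20 85'
python3 -c "
from h import *
to([.569,.147,.25])"
```

```text
time_s: 0.6
tcp_pos: [0.3397, -0.4529, 0.2511]
ee_rot: [[0.969, -0.246, -0.0], [-0.246, -0.969, 0.001], [-0.0, -0.001, -1.0]]
wrist_force: [1.2, 0.1, 0.5]
width: 1.0
gripper_force: 0.0
t 0.6 tcp [ 0.3397 -0.4529  0.2511] F [1.2 0.1 0.5] w 1.0 j [ 41.  22.   9. 112.  -5.  46. -52.]
rot [-0.1  0.  -0.2] shift mm [  74.5 -637.9    1.7]
```

```bash

python3 -m handwheel '0 0 0 30 -240 0 85;0 0 0 30 -240 0 85;0 0 0 30 -240 0 85;0 0 0 30 -240 0 85;0 0 0 30 -240 0 85'
python3 -m handwheel '0 0 0 30 -240 0 85;0 0 0 30 -240 0 85;0 0 0 30 -240 0 85;0 0 0 30 -240 0 85;0 0 0 30 -240 0 85'
python3 -c "
from h import *
to([.569,.147,.25])"
```

```text
time_s: 1.1
tcp_pos: [0.4267, -0.2275, 0.2512]
ee_rot: [[0.97, -0.241, -0.0], [-0.241, -0.97, 0.0], [-0.0, -0.0, -1.0]]
wrist_force: [0.2, -0.2, -0.2]
width: 0.996
gripper_force: 0.0
time_s: 1.6
tcp_pos: [0.514, -0.0018, 0.2512]
ee_rot: [[0.971, -0.241, 0.0], [-0.241, -0.971, 0.0], [-0.0, -0.0, -1.0]]
wrist_force: [1.0, -0.5, 0.4]
width: 0.998
gripper_force: 0.0
t 1.6 tcp [ 0.514  -0.0018  0.2512] F [ 1.  -0.5  0.4] w 1.0 j [  -8.   18.    2.  118.   -1.   44. -109.]
rot [-0.   0.   0.1] shift mm [  17.6 -157.7    1.3]
```

```bash

python3 -m handwheel '0 0 0 10 -50 0 85;0 0 0 16 -90 -30 85;0 0 0 16 -90 -30 85;0 0 0 16 -90 -30 85'
python3 - <<'E'
from h import *
c=cap("wrist"); cv2.imwrite("pics/w0.png",c["frame"][...,::-1]); P=world(c); np.save("w0.npy",P)
m=(P[...,2]>.165)&(P[...,2]<.21)&(abs(P[...,0]-.57)<.05)&(abs(P[...,1]-.147)<.05)
q=P[m]; print(len(q)); 
if len(q):
    b=np.stack([q@X,q@Y],1); print(np.percentile(b,[2,50,98],axis=0).round(4), q[:,2].max())
    print("stand-frame of hinge est", np.array([.598,.127,0])@X, np.array([.598,.127,0])@Y)
to([.569,.147,.25])
E
```

```text
time_s: 2.0
tcp_pos: [0.5509, 0.0796, 0.2813]
ee_rot: [[0.971, -0.24, 0.0], [-0.24, -0.971, -0.0], [0.0, -0.0, -1.0]]
wrist_force: [-1.0, -0.2, -0.3]
width: 0.999
gripper_force: 0.0
1048
[[0.5073 0.2721]
 [0.5215 0.2766]
 [0.5319 0.286 ]] 0.196410744923533
stand-frame of hinge est 0.5493256023900664 0.26828041776989703
t 2.0 tcp [0.5502 0.0782 0.2808] F [-0.3 -0.1  0. ] w 1.0 j [ -15.   19.    2.  111.   -1.   50. -117.]
rot [0.1 0.  0. ] shift mm [  1.6 -71.4  30.7]
```

View pics/w0.png

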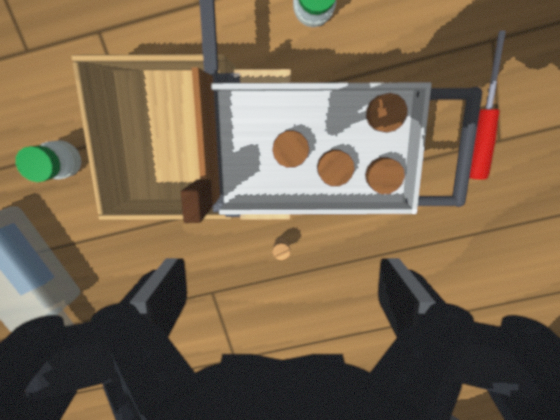

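The wrist view shows the grip at ~(195,203) and the handle bar at ~(467,148). The measured grip matches the hinge line plus 10 mm, so I'll work out the handle from this view and descend on the grip.

```bash
python3 - <<'E'
from h import *
P=np.load("w0.npy"); I=cv2.imread("pics/w0.png")
m=np.zeros(P.shape[:2],bool); m[105:190,440:490]=1
m&=(P[...,2]>.115)&(P[...,2]<.14); q=P[m]; print(len(q),np.percentile(np.stack([q@X,q@Y,q[:,2]],1),[2,50,98],axis=0).round(4))
m[:]=0; m[75:220,440:490]=1; m&=(P[...,2]>.115)&(P[...,2]<.14); q=P[m]; print("ends",np.percentile(q@X,[1,99]).round(4))
yy,xx=q@Y,q@X; k=yy<np.percentile(yy,60); print("slope",np.polyfit(xx[k],yy[k],1))
to(.520*X+.279*Y+[0,0,.160])
E
```

```text
1271 [[0.5194 0.0407 0.1244]
 [0.5572 0.0477 0.1304]
 [0.5917 0.0513 0.1328]]
ends [0.5028 0.6074]
slope [0.00168222 0.04518681]
t 2.0 tcp [0.5502 0.0782 0.2808] F [-0.3 -0.1  0. ] w 1.0 j [ -15.   19.    2.  111.   -1.   50. -117.]
rot [0.1 0.  0. ] shift mm [  5.3 -69.8 120.7]
```

```bash

python3 -m handwheel '0 0 0 5 -50 20 50;0 0 0 5 -70 60 50;0 0 0 5 -70 100 50;0 0 0 5 -70 121 50;0 0 0 5 -70 121 50'
python3 -m handwheel '0 0 0 0 0 0 50;0 0 0 0 0 0 8;0 0 0 0 0 0 8;0 0 0 0 0 0 8;0 0 0 0 0 0 8' 30
python3 -m handwheel '0 0 0 0 0 0 8;0 0 0 0 0 0 8;0 0 0 0 0 0 8' 
```

```text
time_s: 2.55
tcp_pos: [0.5701, 0.1429, 0.1568]
ee_rot: [[0.97, -0.244, -0.007], [-0.244, -0.97, -0.003], [-0.006, 0.005, -1.0]]
wrist_force: [0.7, -0.2, 0.6]
width: 0.585
gripper_force: 0.0
time_s: 3.05
tcp_pos: [0.573, 0.1442, 0.1618]
ee_rot: [[0.97, -0.243, 0.002], [-0.243, -0.97, -0.001], [0.002, 0.0, -1.0]]
wrist_force: [-2.0, -4.2, 7.0]
width: 0.159
gripper_force: 32.4
time_s: 3.35
tcp_pos: [0.573, 0.1442, 0.1618]
ee_rot: [[0.97, -0.243, 0.002], [-0.243, -0.97, -0.001], [0.002, 0.0, -1.0]]
wrist_force: [-2.2, -4.5, 7.1]
width: 0.162
gripper_force: 32.4
```

```bash

python3 -m handwheel '0 0 0 15 -1 -2 8;0 0 0 35 -1 -2 8;0 0 0 55 -1 -2 8;0 0 0 75 -1 -2 8;0 0 0 85 -1 -2 8'
python3 -m handwheel '0 0 0 5 0 0 8;0 0 0 10 0 0 8;0 0 0 15 0 0 8;0 0 0 15 0 0 8'
python3 -c "
from h import *
s=bot.state();print(s['tcp_pos']@X,s['tcp_pos']@Y)"
```

```text
time_s: 3.85
tcp_pos: [0.6557, 0.124, 0.1619]
ee_rot: [[0.97, -0.243, -0.001], [-0.243, -0.97, -0.002], [-0.001, 0.002, -1.0]]
wrist_force: [-2.5, -4.2, -4.2]
width: 0.161
gripper_force: 32.3
time_s: 4.25
tcp_pos: [0.6694, 0.1207, 0.162]
ee_rot: [[0.97, -0.243, -0.001], [-0.243, -0.97, -0.002], [-0.001, 0.002, -1.0]]
wrist_force: [-0.6, -6.6, -6.8]
width: 0.156
gripper_force: 31.8
0.6201090045757697 0.27953226022072813
```

```bash

python3 -m handwheel '0 0 0 4 -1 1 8;0 0 0 8 -1 1 8;0 0 0 10 -1 1 8;0 0 0 10 -1 1 8'
python3 -c "
from h import *
s=bot.state();print(s['tcp_pos']@X,s['tcp_pos']@Y,s['wrist_force']@X)"
```

```text
time_s: 4.65
tcp_pos: [0.6771, 0.119, 0.1619]
ee_rot: [[0.97, -0.243, -0.005], [-0.243, -0.97, -0.002], [-0.004, 0.003, -1.0]]
wrist_force: [-12.1, -7.4, 5.8]
width: 0.156
gripper_force: 33.6
0.627974866727908 0.27965156229634014 -9.905043003184975
```

The gate has reached its stop. Next I'll release it, rise and go to the handle.

```bash

python3 -m handwheel '0 0 0 -2 0 0 45;0 0 0 -2 0 0 45;0 0 0 -2 0 0 45;0 0 0 -2 0 -40 45;0 0 0 -2 0 -80 36'
python3 -m handwheel '0 0 0 -20 40 0 36;0 0 0 -40 80 0 36;0 0 0 -60 130 0 36;0 0 0 -70 180 0 36;0 0 0 -71 230 0 36'
python3 -c "
from h import *
to(.555*X+.0455*Y+[0,0,.107])
P=world(cap('side')); Q=P[(P[...,2]>.165)&(P[...,2]<.2)&(abs(P@X-.63)<.08)&(abs(P@Y-.28)<.02)]; print('grip X',len(Q),np.percentile(Q@X,[2,50,98]))"
```

```text
time_s: 5.15
tcp_pos: [0.6775, 0.1218, 0.2413]
ee_rot: [[0.97, -0.242, -0.002], [-0.242, -0.97, -0.0], [-0.002, 0.001, -1.0]]
wrist_force: [-0.4, 0.4, 0.9]
width: 0.424
gripper_force: 0.0
time_s: 5.65
tcp_pos: [0.5533, -0.0806, 0.2419]
ee_rot: [[0.971, -0.241, 0.001], [-0.241, -0.971, 0.0], [0.001, -0.001, -1.0]]
wrist_force: [1.3, -0.2, -0.1]
width: 0.42
gripper_force: 0.0
t 5.7 tcp [ 0.5533 -0.0806  0.2419] F [ 1.3 -0.2 -0.1] w 0.42 j [   2.   22.    1.  113.   -1.   45. -101.]
rot [-0.  -0.1  0.1] shift mm [ -1.4  10.6 134.9]
grip X 115 [0.611099   0.62012472 0.63649878]
```

```bash

python3 -m handwheel '0 0 0 -1 8 30 36;0 0 0 -1 10 70 36;0 0 0 -1 10 105 36;0 0 0 -1 10 130 36;0 0 0 -1 10 135 36'
python3 -m handwheel '0 0 0 0 0 0 36;0 0 0 0 0 0 6;0 0 0 0 0 0 6;0 0 0 0 0 0 6;0 0 0 0 0 0 6' 30
python3 -c "
from h import *
to(.555*X+.0455*Y+[0,0,.107])"
```

```text
time_s: 6.2
tcp_pos: [0.5503, -0.089, 0.1039]
ee_rot: [[0.97, -0.242, -0.003], [-0.242, -0.97, 0.001], [-0.003, 0.0, -1.0]]
wrist_force: [-0.8, 0.4, -0.1]
width: 0.419
gripper_force: 0.0
time_s: 6.7
tcp_pos: [0.5514, -0.0925, 0.1078]
ee_rot: [[0.97, -0.245, 0.002], [-0.245, -0.97, -0.003], [0.003, 0.002, -1.0]]
wrist_force: [-0.8, -8.8, 0.1]
width: 0.124
gripper_force: 29.8
t 6.7 tcp [ 0.5514 -0.0925  0.1078] F [-0.8 -8.8  0.1] w 0.12 j [   3.   33.    1.  120.   -1.   27. -100.]
rot [ 0.1 -0.1 -0.1] shift mm [-2.4 -1.4  0.8]
```

```bash

python3 -m handwheel '0 0 0 0 -1.6 -15.6 6;0 0 0 0 -4.3 -31.1 6;0 0 0 0 -8 -46.4 6;0 0 0 0 -12.8 -61.4 6;0 0 0 0 -18.7 -76 6'
python3 - <<'E'
from h import *
c=cap("side"); cv2.imwrite("pics/s1.png",c["frame"][150:320,180:400,::-1])
to(.555*X+.064*Y+[0,0,.183])
E
```

```text
time_s: 7.2
tcp_pos: [0.5557, -0.0748, 0.1846]
ee_rot: [[0.97, -0.245, 0.002], [-0.245, -0.97, -0.003], [0.003, 0.003, -1.0]]
wrist_force: [-0.8, -9.7, 0.3]
width: 0.123
gripper_force: 29.4
t 7.2 tcp [ 0.556  -0.0739  0.1865] F [ -2.9 -11.    3.8] w 0.13 j [   1.   26.    1.  116.   -1.   37. -102.]
rot [ 0.1 -0.2 -0.1] shift mm [-2.3 -0.9  3.5]
```

View pics/s1.png

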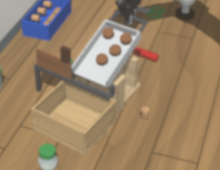

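The tray follows the hand and the gate stays open (grip at the far end of the track). I'll continue the lift to about 0.92 rad.

```bash

python3 -m handwheel '0 0 0 0 -6.8 -14.2 6;0 0 0 0 -14.7 -27.8 6;0 0 0 0 -23.4 -40.9 6;0 0 0 0 -33 -53.3 6;0 0 0 0 -43.5 -65.1 6'
python3 -m handwheel '0 0 0 0 -11.3 -10.9 6;0 0 0 0 -23.3 -21.1 6;0 0 0 0 -32.8 -28.2 6;0 0 0 0 -39.3 -32.6 6;0 0 0 0 -39.3 -32.6 6'
python3 -m handwheel '0 0 0 0 0 0 6;0 0 0 0 0 0 6;0 0 0 0 0 0 6;0 0 0 0 0 0 6;0 0 0 0 0 0 6'
python3 - <<'E'
from h import *
c=cap("side"); cv2.imwrite("pics/s2.png",cv2.resize(c["frame"][150:320,180:400,::-1],None,fx=3,fy=3))
to(.555*X+.147*Y+[0,0,.281])
E
```

```text
time_s: 7.75
tcp_pos: [0.5656, -0.034, 0.2503]
ee_rot: [[0.969, -0.246, 0.001], [-0.246, -0.969, -0.005], [0.003, 0.005, -1.0]]
wrist_force: [-4.9, -13.4, 8.7]
width: 0.125
gripper_force: 29.6
time_s: 8.25
tcp_pos: [0.5753, 0.0048, 0.2843]
ee_rot: [[0.97, -0.245, 0.003], [-0.245, -0.97, -0.005], [0.004, 0.004, -1.0]]
wrist_force: [-8.8, -13.6, 21.3]
width: 0.126
gripper_force: 30.8
time_s: 8.75
tcp_pos: [0.5751, 0.004, 0.2837]
ee_rot: [[0.969, -0.246, 0.002], [-0.246, -0.969, -0.005], [0.003, 0.004, -1.0]]
wrist_force: [-9.2, -13.3, 21.9]
width: 0.124
gripper_force: 30.9
t 8.8 tcp [0.5751 0.004  0.2837] F [ -8.6 -13.7  20.4] w 0.12 j [  -7.   21.    1.  108.   -0.   51. -110.]
rot [ 0.2 -0.2 -0.2] shift mm [-1.9 -3.6  2.7]
```

View pics/s2.png

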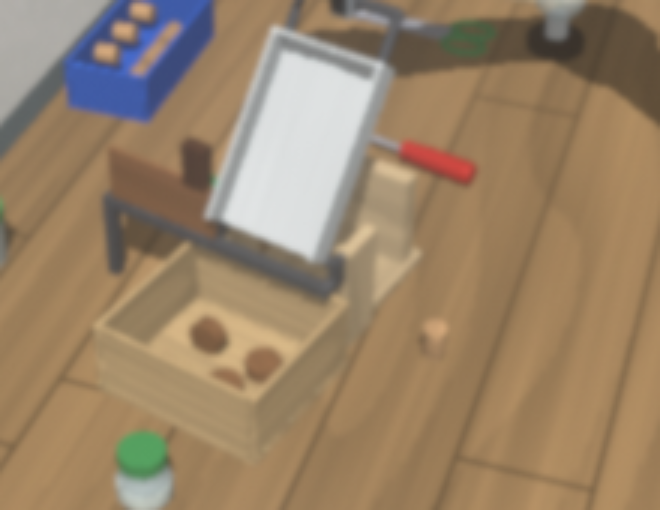

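The tray is empty. Three bases show in the box at ~(210,335), (262,362) and (228,378), and the fourth may be hidden by the near wall, so I'll check from the top.

```bash

python3 - <<'E'
from h import *
c=cap("top"); cv2.imwrite("pics/t2.png",cv2.resize(c["frame"][150:250,180:300,::-1],None,fx=4,fy=4))
E
```

```text
(no output)
```

View pics/t2.png

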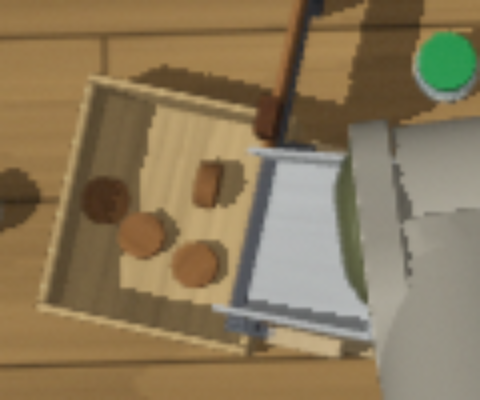

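All four are in the box, at ~(105,200), (140,235), (195,265) and (207,185, on edge). I'll lower the tray along the same arc.

```bash

python3 -m handwheel '0 0 0 0 6.5 4.4 6;0 0 0 0 16 11.5 6;0 0 0 0 28 21.7 6;0 0 0 0 39.3 32.6 6'
python3 -m handwheel '0 0 0 0 10.5 11.8 6;0 0 0 0 20.1 24.2 6;0 0 0 0 28.8 37.3 6;0 0 0 0 36.7 50.9 6;0 0 0 0 43.5 65.1 6'
python3 -m handwheel '0 0 0 0 5.9 14.6 6;0 0 0 0 10.7 29.6 6;0 0 0 0 14.4 44.9 6;0 0 0 0 17.1 60.4 6;0 0 0 0 18.2 71 6'
python3 -m handwheel '0 0 0 0 0.2 2 6;0 0 0 0 0.5 5 6;0 0 0 0 0.5 6 6;0 0 0 0 0.5 6 6'
python3 -c "
from h import *
to([.5514,-.0925,.1078])"
```

```text
time_s: 9.25
tcp_pos: [0.566, -0.0335, 0.2503]
ee_rot: [[0.969, -0.245, 0.003], [-0.245, -0.969, -0.004], [0.004, 0.003, -1.0]]
wrist_force: [-3.6, -10.0, 9.4]
width: 0.123
gripper_force: 30.3
time_s: 9.75
tcp_pos: [0.5559, -0.0748, 0.184]
ee_rot: [[0.97, -0.245, 0.003], [-0.245, -0.97, -0.003], [0.004, 0.002, -1.0]]
wrist_force: [-1.2, -7.9, 3.1]
width: 0.122
gripper_force: 30.9
time_s: 10.25
tcp_pos: [0.5516, -0.0921, 0.1121]
ee_rot: [[0.97, -0.245, 0.002], [-0.245, -0.97, -0.003], [0.003, 0.002, -1.0]]
wrist_force: [-1.2, -8.7, 0.7]
width: 0.127
gripper_force: 31.9
time_s: 10.65
tcp_pos: [0.5516, -0.0925, 0.1069]
ee_rot: [[0.97, -0.245, 0.002], [-0.245, -0.97, -0.003], [0.003, 0.002, -1.0]]
wrist_force: [-1.7, -9.5, -0.7]
width: 0.129
gripper_force: 32.0
t 10.7 tcp [ 0.5516 -0.0925  0.1069] F [-1.7 -9.5 -0.7] w 0.13 j [   3.   33.    1.  120.   -1.   27. -100.]
rot [ 0.1 -0.2 -0.1] shift mm [-0.2  0.  -0.9]
```

```bash

python3 -m handwheel '0 0 0 0 0 0 36;0 0 0 0 0 0 36;0 0 0 0 0 0 36;0 0 0 0 0 -2 36;0 0 0 0 0 -30 36'
python3 -m handwheel '0 0 0 0 0 -45 36;0 0 0 0 0 -90 36;0 0 0 0 0 -110 36;0 0 0 30 -50 -110 40;0 0 0 50 -90 -110 45'
python3 - <<'E'
from h import *
to(.626*X+.2795*Y+[0,0,.162])
P=world(cap('side')); Q=P[(P[...,2]>.165)&(P[...,2]<.2)&(abs(P@X-.63)<.08)&(abs(P@Y-.28)<.02)]; print('grip X',len(Q),np.percentile(Q@X,[2,50,98]))
m=(abs(P@X-.55)<.035)&(abs(P@Y-.17)<.06)&(P[...,2]>.08); q=P[m]; print("tray floor z slope",np.polyfit(q@Y,q[:,2],1))
E
```

```text
time_s: 11.15
tcp_pos: [0.5497, -0.089, 0.1334]
ee_rot: [[0.97, -0.242, -0.005], [-0.242, -0.97, 0.001], [-0.005, 0.001, -1.0]]
wrist_force: [0.0, 0.2, 0.4]
width: 0.422
gripper_force: 0.0
time_s: 11.65
tcp_pos: [0.6206, -0.0172, 0.2473]
ee_rot: [[0.969, -0.246, 0.003], [-0.246, -0.969, -0.0], [0.003, -0.0, -1.0]]
wrist_force: [1.0, 0.2, -0.3]
width: 0.524
gripper_force: 0.0
t 11.7 tcp [ 0.6206 -0.0172  0.2473] F [ 1.   0.2 -0.3] w 0.52 j [  -5.   26.    1.  105.   -1.   49. -107.]
rot [-0.  -0.2 -0.2] shift mm [  19.  -145.7   85.5]
grip X 113 [0.61061365 0.62169532 0.63713774]
tray floor z slope [-1.81650415  0.76706201]
```

```bash

python3 -m handwheel '0 0 0 19 -50 0 45;0 0 0 19 -100 0 45;0 0 0 19 -146 0 45;0 0 0 19 -146 20 45;0 0 0 19 -146 45 45'
python3 -m handwheel '0 0 0 0 0 20 45;0 0 0 0 0 40 45;0 0 0 0 0 41 45;0 0 0 0 0 41 8;0 0 0 0 0 41 8' 30
python3 -m handwheel '0 0 0 0 0 0 8;0 0 0 0 0 0 8;0 0 0 0 0 0 8;0 0 0 0 0 0 8'
python3 -m handwheel '0 0 0 -15 0 0 8;0 0 0 -35 0 0 8;0 0 0 -55 0 0 8;0 0 0 -75 0 0 8;0 0 0 -90 0 0 8'
python3 -c "
from h import *
to(.513*X+.2795*Y+[0,0,.162])"
```

```text
time_s: 12.2
tcp_pos: [0.6737, 0.1234, 0.2005]
ee_rot: [[0.971, -0.238, 0.002], [-0.238, -0.971, 0.001], [0.001, -0.002, -1.0]]
wrist_force: [-0.4, -0.6, -0.1]
width: 0.526
gripper_force: 0.0
time_s: 12.7
tcp_pos: [0.6739, 0.1205, 0.1604]
ee_rot: [[0.97, -0.242, 0.001], [-0.242, -0.97, 0.0], [0.001, -0.001, -1.0]]
wrist_force: [1.4, 0.1, 0.0]
width: 0.199
gripper_force: 0.0
time_s: 13.1
tcp_pos: [0.6737, 0.1197, 0.1605]
ee_rot: [[0.97, -0.243, 0.001], [-0.243, -0.97, -0.0], [0.001, 0.0, -1.0]]
wrist_force: [-3.0, -3.3, 6.6]
width: 0.158
gripper_force: 33.8
time_s: 13.6
tcp_pos: [0.5859, 0.1411, 0.1605]
ee_rot: [[0.97, -0.243, 0.002], [-0.243, -0.97, -0.001], [0.002, 0.0, -1.0]]
wrist_force: [0.6, -6.1, 5.1]
width: 0.157
gripper_force: 33.7
t 13.6 tcp [0.5859 0.1411 0.1605] F [ 0.6 -6.1  5.1] w 0.16 j [ -19.   31.    1.  112.   -0.   37. -123.]
rot [ 0.  -0.1 -0. ] shift mm [-21.1  -0.5  -1.6]
```

```bash

python3 -m handwheel '0 0 0 -10 0 0 8;0 0 0 -18 0 0 8;0 0 0 -22 0 0 8;0 0 0 -25 0 0 8;0 0 0 -25 0 0 8'
python3 -c "
from h import *
s=bot.state();print(s['tcp_pos']@X,s['wrist_force']@X)"
```

```text
time_s: 14.1
tcp_pos: [0.5619, 0.1469, 0.1605]
ee_rot: [[0.97, -0.243, 0.001], [-0.243, -0.97, -0.001], [0.001, 0.001, -1.0]]
wrist_force: [-2.5, -6.5, 9.7]
width: 0.159
gripper_force: 34.3
0.5094953213610898 -0.8676096947532204
```

```bash

python3 -m handwheel '0 0 0 -3 0 0 8;0 0 0 -6 0 0 8;0 0 0 -8 0 0 8;0 0 0 -8 0 0 8'
python3 -c "
from h import *
s=bot.state();print(s['tcp_pos']@X,s['wrist_force']@X)"
```

```text
time_s: 14.5
tcp_pos: [0.5616, 0.1471, 0.1606]
ee_rot: [[0.969, -0.246, 0.014], [-0.246, -0.969, -0.001], [0.013, -0.003, -1.0]]
wrist_force: [22.6, -12.3, -11.4]
width: 0.163
gripper_force: 31.9
0.5090973779006519 24.901744217916896
```

The stop is reached: X no longer changes and the force is 25 N. I'll relax, release and retreat.

```bash

python3 -m handwheel '0 0 0 7 0 0 8;0 0 0 7 0 0 8;0 0 0 7 0 0 45;0 0 0 7 0 0 45;0 0 0 7 0 0 45'
python3 -m handwheel '0 0 0 0 0 -40 45;0 0 0 0 0 -80 45;0 0 0 0 0 -120 45;0 0 0 -20 0 -150 45;0 0 0 -60 30 -150 45'
python3 - <<'E'
from h import *
P=world(cap('side')); Q=P[(P[...,2]>.165)&(P[...,2]<.2)&(abs(P@X-.52)<.05)&(abs(P@Y-.28)<.02)]; print('grip X',len(Q),np.percentile(Q@X,[2,50,98]))
m=(abs(P@X-.55)<.035)&(abs(P@Y-.17)<.07)&(P[...,2]>.08)&(P[...,2]<.14); q=P[m]; print("floor slope",len(q),np.polyfit(q@Y,q[:,2],1))
m=(abs(P@X-.555)<.04)&(abs(P@Y-.043)<.015)&(P[...,2]>.1); print("bar top",np.percentile(P[m][:,2],[50,95]))
c=cap("top"); cv2.imwrite("pics/t3.png",cv2.resize(c["frame"][130:260,150:380,::-1],None,fx=3,fy=3)); to([.5,0,.3])
E
```

```text
time_s: 15.0
tcp_pos: [0.5607, 0.1491, 0.1593]
ee_rot: [[0.97, -0.242, 0.0], [-0.242, -0.97, 0.001], [-0.0, -0.001, -1.0]]
wrist_force: [0.4, 0.0, -0.6]
width: 0.526
gripper_force: 0.0
time_s: 15.5
tcp_pos: [0.4987, 0.1375, 0.3129]
ee_rot: [[0.971, -0.24, 0.008], [-0.24, -0.971, 0.004], [0.007, -0.006, -1.0]]
wrist_force: [-1.1, 0.8, -1.6]
width: 0.526
gripper_force: 0.0
grip X 124 [0.49728621 0.50759036 0.52212937]
floor slope 547 [0.00165257 0.1123231 ]
bar top [0.12743891 0.13126186]
t 15.6 tcp [0.4898 0.1318 0.3095] F [ 1.   0.5 -0. ] w 0.53 j [ -22.   14.    1.  114.   -0.   52. -125.]
rot [0.1 0.2 0. ] shift mm [ 41.9 125.4   9.7]
```

View pics/t3.png

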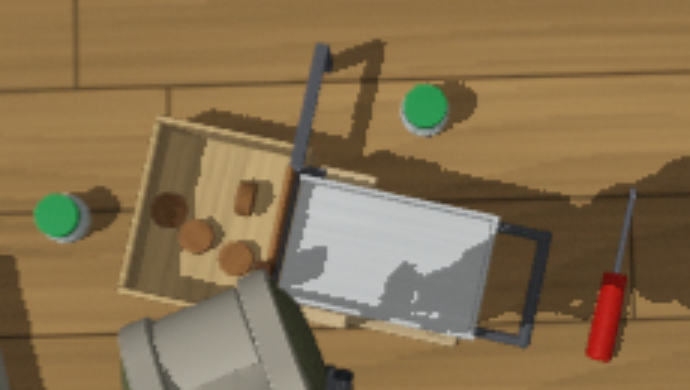

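The gate is shut, the tray is level and empty, and the four bases lie in the box at ~(170,210), (196,236), (237,258) and (246,197). The jars and screwdriver have not moved.

```bash
python3 -m handwheel '0 0 0 0 0 0 45;0 0 0 0 0 0 45;0 0 0 0 0 0 45'; python3 -c "
from cell import bot
print(bot.job_done())"
```

```text
time_s: 15.9
tcp_pos: [0.4961, 0.1344, 0.3089]
ee_rot: [[0.97, -0.242, -0.0], [-0.242, -0.97, 0.0], [-0.0, 0.0, -1.0]]
wrist_force: [-0.6, -0.0, -0.1]
width: 0.525
gripper_force: 0.0
the job is handed in; nothing more can be done
None
```

I handed the job in at 15.9 s: all four bases are in the stock box, the tray is lowered level, the gate is shut against its stop, and nothing else on the bench was seen to move; the judge returned no verdict.

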